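# Put the stacked pressing weights away in their trays

### The arm

A 6-joint arm with a two-finger parallel gripper is mounted at the origin on the work surface. World frame = base frame: x ahead of the robot, y to its left, z up, the work surface at z = 0. Lengths are in mm, angles in rad, forces in N, time in s.
With the tool pointing down it reaches from about 350 to 875 mm from the base axis. Payload 4.2 kg.
Tool frame: the origin (TCP) lies between the finger pads; the fingertips stand 25 mm ahead of it and the grasp point (between the pads) lies 6 mm ahead of it; z points along the fingers, y is the line along which they close (so a half turn about z gives the same grasp; the last joint's range is limited). The gripper opens to 85 mm and grips with 20 to 120 N. Pads are 22 mm wide; open, the fingers measure 114 mm over their backs; the gripper's body (76 mm by 85 mm) begins 54 mm behind the grasp point. The pads swing forward as they close: fully open they stand 13 mm farther back than shut.
Start: joints at [-0.965, 0.385, 0.008, 0, -1.194, -0.259], TCP at [212.446, -587.764, 256.312] pointing down, gripper open.
Joint ranges: [-3.14, 3.14], [-1.21, 2.06], [-1.07, 1.41], [-3.16, 2.05], [-2.99, -0.16], [-3.1, 3.1]. Speed limits (rad/s): [2.79, 2.79, 3.14, 3.14, 3.14, 3.14].

### API

Orientations are given as a unit quaternion [x, y, z, w].
In Python, from bench import read_state, imaging, workorder, nets gives the robot as it stands.
- The arm moves only by the tool apply_moves, never from a script. Its argument "rows" is a list of rows, each an object with "hand": the opening, from -1 (shut) to 1 (fully open); "delta_pos": the shift along the tool's x, y, z in mm, a list of three; "yaw": the turn about the tool's z in rad. A call has 1 to 12 rows; each row is the pose to reach, as a shift and turn from the pose commanded when the call began, along the tool's axes at that moment; what a row does not reach only later rows make up. A row lasts 1/12 s, in which the tool goes at most 41.7 mm and 7.16 degrees, less where a joint would pass 70% of its speed; a pose out of reach is approached as far as the arm can. A call with a gripper value outside its range is refused whole. The fingers move at their own pace and stop on an object; the grip force is fixed at half the most. Time passes only in rows, so rows that repeat a pose let the fingers close. It gives the time, the measured TCP pose, the force, the opening and the grip force at its end, in the units of the state.
- read_state(): the state, without advancing time (a new reading comes with each control period).
- imaging.get_image(name): name is "side" or "top"; returns a dict with "pixels" (480x640x3 uint8, red, green, blue), "fx", "fy", "cx", "cy" (pixels), "xyz" and "rotation" of the camera in the world. Camera axes: x right, y down, z forward; pixel columns grow to the right and rows downward; lengths in mm; the calibration is good to about 2 mm. A picture is of the moment at which its call begins. There is no depth.
- workorder.job_done(): hands the job in; it is judged then, once.
Trained networks look in the newest picture that a camera, given by its name, has taken for a name from the list of things; names that differ only in an ending like _2 or _b are one class to them, and where a whole thing is asked for, a point or a joint stands for the part that bears it (a point fixed in the world has none). Each returns a list of dicts, best first, with "score" (0 to 1); they miss things now and then, are a little off and sometimes report something else, mostly with a low value. They report only what shows in the picture. A call takes as long as a camera call. They do not tell look-alikes from the thing itself.
- nets.find_in(camera, query): "location" ([row, column] in pixels, amid what is visible of it).
- nets.pinpoint(camera, query): "location" ([row, column] in pixels: a listed point, or the origin of a listed thing).
The state is a dict: "clock": time; "joints": joint angles; "joint_vel": joint speeds; "joint_efforts": joint torques, N m; "position": TCP position; "ee_rot": TCP orientation; "contact_force": force on the tool from outside, world axes, zero at the start; "wrist_torque": the same for the moment, N m; "gripper_width": finger opening in mm; "grasp_force": force on a finger pad.
Only numpy, scipy, OpenCV 4.12 (cv2) and the standard library are available. Lean on these libraries where they do the work, as an engineer would, in place of code of your own. Each camera call takes 0.05 s, during which the arm holds its last target. There are 200 camera calls.

### The job

The pressing is over and the granite slab is needed: take the stack on it apart (the wooden slicker, the small brass bar, the round and the square steel weights, and the dark wooden board under them) and put each piece away in the wooden tray made for its shape. At the end each piece lies flat on the felt inside the rim of its own tray, right side up, the slicker standing.

Things in the scene. Friction and masses are not known exactly. Their poses are not given: they have to be found in the camera images.
- press_board: Dark wooden pressing board, 156 x 62 mm, 22 mm thick, about 0.14 kg, flat on a fixed speckled granite slab (200 x 140 mm, 30 mm high): the bottom of the stack. Origin: centre of its underside, x along the 156 mm, y across the 62 mm, z up. The round weight and square block stand on it, one near each end (centres 43 mm from its middle along x, 30 mm free between them), either way round.
- round_weight: Plain round steel weight, 60 mm diameter, 24 mm high, about 0.5 kg, on one end of the board. Origin: centre of its underside, z up along its axis.
- square_block: Plain square steel block, 52 x 52 mm, 24 mm high, about 0.48 kg, on the other end of the board, turned at most a few degrees from it. Origin: centre of its underside, x and y square to its sides, z up.
- slicker: Small turned edge slicker of pale wood with dark grooves, standing upright: foot 30 mm diameter and 8 mm high, above it a straight body 25 mm in diameter up to 50 mm, the top edge rounded; about 0.04 kg. It stands on the round weight or on the square block (see the poses). Origin: centre of its foot's underside, z up along its axis.
- bar_block: Small brass bar, 48 x 22 mm, 20 mm high, about 0.16 kg, lying on the other of the two weights. Origin: centre of its underside, x along the 48 mm, y across the 22 mm, z up.
- tray_board: Large oblong tray of pale wood for the board, 176 x 82 mm inside. Fixed to the table. Floor 4 mm thick lined with grey felt, rim 6 mm wide, its top 9 mm above the table, so 5 mm above the felt. Origin: centre of the underside, z up, x along the 176 mm.
- tray_round: Larger round tray of pale wood for the round weight, 80 mm diameter inside. Fixed to the table. Floor 4 mm thick lined with grey felt, rim 6 mm wide, its top 9 mm above the table, so 5 mm above the felt. Origin: centre of the underside, z up.
- tray_square: Square tray of pale wood for the square block, 72 x 72 mm inside. Fixed to the table. Floor 4 mm thick lined with grey felt, rim 6 mm wide, its top 9 mm above the table, so 5 mm above the felt. Origin: centre of the underside, z up, x and y square to its sides.
- tray_slicker: Small round tray of pale wood for the slicker, 48 mm diameter inside. Fixed to the table. Floor 4 mm thick lined with grey felt, rim 6 mm wide, its top 9 mm above the table, so 5 mm above the felt. Origin: centre of the underside, z up.
- tray_bar: Small oblong tray of pale wood for the brass bar, 68 x 42 mm inside. Fixed to the table. Floor 4 mm thick lined with grey felt, rim 6 mm wide, its top 9 mm above the table, so 5 mm above the felt. Origin: centre of the underside, z up, x along the 68 mm.
There are look-alikes about, which are no part of the job. What is shaped like the press_board but blue or turquoise is not meant.

How it is judged (in metres and radians):
At the end, for the whole second after the job is handed in: Each of the five pieces is in its own tray: its centre within 13 mm (round weight, slicker) or 15 mm (board, square block, bar) of the tray's centre, its underside on the felt (less than 7 mm above the tray's underside), upright and flat to 0.06 rad, and at rest (slower than 0.02 m/s) (horizontal distance between press_board and tray_board below 0.015 m and z of press_board in the frame of tray_board below 0.007 m and angle between each of press_board, round_weight, square_block, slicker, bar_block's own z axis and vertical below 0.06 rad and linear speed of each of press_board, round_weight, square_block, slicker, bar_block below 0.02 m/s and horizontal distance between round_weight and tray_round below 0.013 m and z of round_weight in the frame of tray_round below 0.007 m and horizontal distance between square_block and tray_square below 0.015 m and z of square_block in the frame of tray_square below 0.007 m and horizontal distance between slicker and tray_slicker below 0.013 m and z of slicker in the frame of tray_slicker below 0.007 m and horizontal distance between bar_block and tray_bar below 0.015 m and z of bar_block in the frame of tray_bar below 0.007 m); the robot touches nothing.
It also fails if it takes over 128 s, if anything falls off the work surface, if the arm or the gripper's body presses on something with over 40 N, if the wrist force passes 120 N, or if a joint passes its speed limit or range.

## Working session

There is one attempt and no reset: what is moved stays moved. The work goes in short steps, Python scripts to look and compute and a tool call to move; the robot and the scene stay as the last step left them, time stands still between calls to the robot, and variables do not carry over. Pictures are saved under pics/ and viewed, at most 14 in all, crops included, and the job is handed in when it is done.

Besides the shell and the picture viewer there is one more tool, called after "Call:" as name(argument=value, ...) on one line, values as JSON. apply_moves: Moves the arm, as the interface text tells. Its arguments: {"type":"object","properties":{"rows":{"type":"array"}},"required":["rows"]}

```bash
mkdir -p pics; ls; cat > h.py <<'E'
import numpy as np,cv2,json
from bench import read_state, imaging, workorder, nets
def cam(n):
    im=imaging.get_image(n); return im
def K(im): return np.array([[im['fx'],0,im['cx']],[0,im['fy'],im['cy']],[0,0,1.]])
def toz(im,rc,z):
    R=np.array(im['rotation']).reshape(3,3); d=R@np.array([(rc[1]-im['cx'])/im['fx'],(rc[0]-im['cy'])/im['fy'],1]); c=np.array(im['xyz'])
    return c+d*(z-c[2])/d[2]
def proj(im,p):
    R=np.array(im['rotation']).reshape(3,3); q=R.T@(np.array(p)-np.array(im['xyz'])); return np.array([im['fy']*q[1]/q[2]+im['cy'],im['fx']*q[0]/q[2]+im['cx']])
def save(im,n,crop=None,s=1):
    p=im['pixels'][:,:,::-1]
    if crop: p=p[crop[0]:crop[1],crop[2]:crop[3]]
    cv2.imwrite('pics/'+n,cv2.resize(p,None,fx=s,fy=s,interpolation=cv2.INTER_CUBIC))
E
python3 - <<'E'
from h import *
for c in('top','side'):
    im=cam(c); save(im,c+'0.png'); print(c,im['xyz'],np.round(im['rotation'],3).tolist(),im['fx'],im['cx'],im['cy'])
    for q,z in(('press_board',52),('round_weight',76),('square_block',76),('slicker',80),('bar_block',80),('tray_board',4),('tray_round',4),('tray_square',4),('tray_slicker',4),('tray_bar',4)):
        for d in nets.find_in(c,q)[:3]: print(q,np.round(d['location']),round(d['score'],2),np.round(toz(im,d['location'],z)[:2]))
s=read_state();print(s)
E
```

```text
pics
top [ 317.44992886  -58.09413325 1130.54696594] [-0.704, 0.708, -0.054, 0.032] 454.9251522907023 315.31005884233304 236.140117773362Traceback (most recent call last):
  File "<stdin>", line 5, in <module>
  File "h.py", line 7, in toz
    R=np.array(im['rotation']).reshape(3,3); d=R@np.array([(rc[1]-im['cx'])/im['fx'],(rc[0]-im['cy'])/im['fy'],1]); c=np.array(im['xyz'])
ValueError: cannot reshape array of size 4 into shape (3,3)
```

View pics/top0.png

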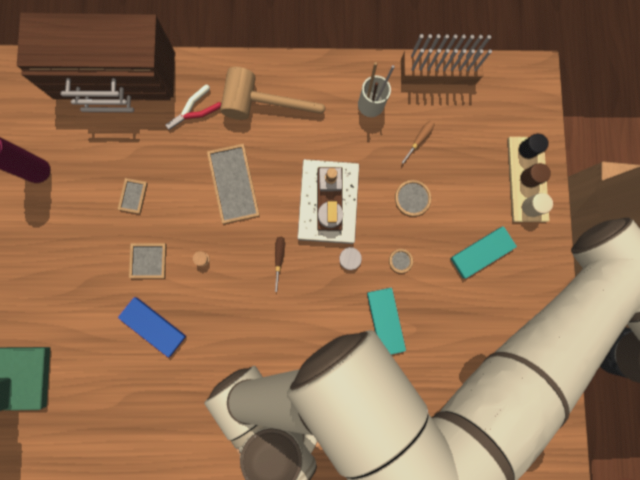

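The top view shows the slab at about (200,329). The slicker stands on the square block (175,331), and the brass bar lies on the round weight (212,331). The trays are board (183,233), round (198,413), square (261,147), slicker (260,401) and bar (196,133). Loose look-alikes are a slicker at (260,200), a round steel piece at (258,350), and the blue and turquoise boards.

```bash
sed -i "s/R=np.array(im\['rotation'\]).reshape(3,3)/R=Rotation.from_quat(im['rotation']).as_matrix()/; s/^import numpy as np,cv2,json/&\nfrom scipy.spatial.transform import Rotation/" h.py
python3 - <<'E'
from h import *
for c in('top','side'):
    im=cam(c); save(im,c+'1.png'); print(c,im['xyz'],im['rotation'],im['fx'],im['cx'],im['cy'])
    if c=='top': save(im,'crop.png',(125,285,110,430),2.4)
    for q,z in(('press_board',52),('round_weight',76),('square_block',76),('slicker',80),('bar_block',80),('tray_board',4),('tray_round',4),('tray_square',4),('tray_slicker',4),('tray_bar',4)):
        for d in nets.find_in(c,q)[:3]: print(q,np.round(d['location'],1),round(d['score'],2),np.round(toz(im,d['location'],z)[:2]))
s=read_state();print(s)
E
```

```text
top [ 317.44992886  -58.09413325 1130.54696594] [-0.70386206  0.707577   -0.05368539  0.03210713] 454.9251522907023 315.31005884233304 236.140117773362
press_board [252.5 481.2] 0.89 [ 408. -491.]
press_board [197.9 325.2] 0.85 [ 542. -116.]
press_board [326.8 152. ] 0.76 [239. 287.]
round_weight [219.5 328.1] 0.85 [ 485. -121.]
square_block [197.9 134.6] 0.41 [537. 330.]
slicker [175.8 329. ] 0.63 [ 589. -124.]
bar_block [212.1 331.2] 0.72 [ 502. -128.]
tray_board [184.1 233. ] 0.55 [588. 113.]
tray_round [198.6 413.6] 0.88 [ 550. -343.]
tray_square [178.9 328.1] 0.58 [ 601. -127.]
tray_slicker [262.6 398.7] 0.96 [ 388. -300.]
tray_bar [196.5 134. ] 0.76 [556. 358.]
side [-216.88268295 -719.56559466  644.85509805] [ 0.80742488 -0.34291085  0.18199053 -0.44424842] 457.08167745862687 321.8253208519322 238.1212242567343
press_board [354.5 486.7] 0.86 [ 371. -531.]
press_board [241.5 368.7] 0.61 [ 507. -159.]
press_board [337.  321.1] 0.58 [ 205. -297.]
round_weight [236.5 353.7] 0.78 [ 471. -143.]
square_block [224. 378.] 0.85 [ 553. -149.]
slicker [211.5 382.4] 0.55 [ 604. -123.]
bar_
[... 257 characters left out ...]
e-01,  3.84670775e-01,  7.92005905e-03,  7.32060951e-06,
       -1.19396406e+00, -2.58567560e-01]), 'joint_vel': array([-7.32691534e-04, -6.36517186e-04,  5.26020293e-05, -3.48700225e-05,
       -5.80070839e-04,  6.01865598e-04]), 'joint_efforts': array([-4.46051490e-04, -3.92092609e+01,  1.88621843e+01,  4.19080272e+00,
       -4.35214197e-04, -3.97535018e-06]), 'position': array([ 212.47897786, -587.76862644,  256.33869031]), 'ee_rot': array([-1.72569262e-01,  9.84997385e-01, -3.84563464e-05,  1.39823816e-05]), 'contact_force': array([0.69770081, 0.26095046, 0.38289342]), 'wrist_torque': array([ 0.02794157, -0.0338521 , -0.03113155]), 'grasp_force': 0.0, 'gripper_width': 85.37215740394774}
```

View pics/crop.png

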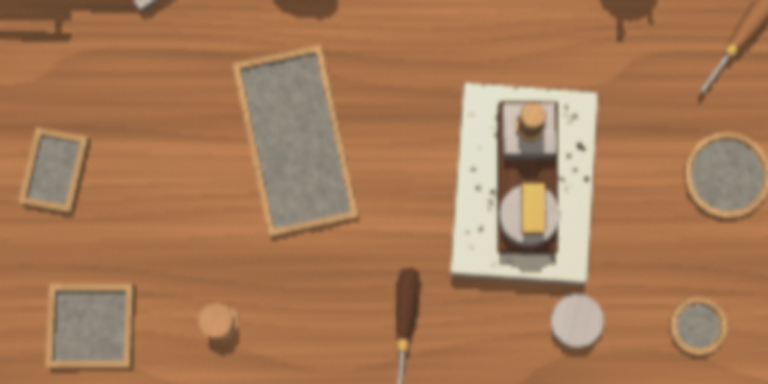

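View pics/side1.png

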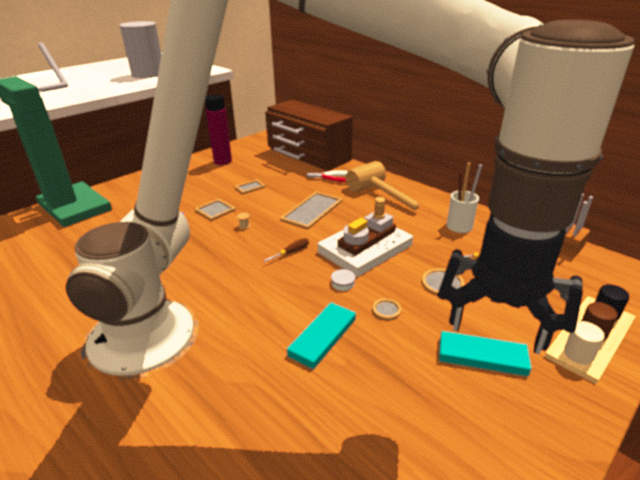

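Top crop: the stack sits on the slab, with the slicker on the square block (crop 532,118) and the bar on the round weight (534,208). The board beneath is dark brown. The loose slicker (218,322) and the loose disc (578,321) stand off the slab, so they are not meant. The side view agrees. Next I refine the positions by segmentation.

```bash
cat >> h.py <<'E'
def rect(im,mask,box,z,lo=30):
    m=np.zeros_like(mask); m[box[0]:box[1],box[2]:box[3]]=mask[box[0]:box[1],box[2]:box[3]]
    n,l,st,c=cv2.connectedComponentsWithStats(m.astype(np.uint8)); k=1+np.argmax(st[1:,4])
    r,cc=np.nonzero(l==k); P=np.array([toz(im,(a,b),z)[:2] for a,b in zip(r,cc)],np.float32)
    R=cv2.minAreaRect(P); e=R[1]; ang=R[2]+(0 if e[0]>=e[1] else 90)
    return np.round(R[0],1),np.round(e,1),round(((ang+90)%180)-90,1),np.round(P.mean(0),1)
E
python3 - <<'E'
from h import *
im=cam('top'); hsv=cv2.cvtColor(im['pixels'],cv2.COLOR_RGB2HSV).astype(int); H,S,V=hsv[...,0],hsv[...,1],hsv[...,2]
g=(S<75)
for n,b in dict(bar=(175,220,115,150),square=(240,285,125,170),board=(140,228,200,265),round=(175,220,390,435),slick=(245,276,385,416)).items(): print('felt',n,rect(im,g,b,4))
b=(158,245,296,362)
print('slab',rect(im,(V>190)|(S>-1)&(V>190),b,30))
y=(S>130)&(V>150)
print('bar top',rect(im,y,(195,232,310,350),96))
print('slk',rect(im,y,(165,182,318,345),122))
st=(S<45)&(V<205)
print('sqtop',rect(im,st,(163,190,315,345),76)); print('rdtop',rect(im,st,(197,230,315,345),76))
print('board dark',rect(im,(V<120)&(S>90),(163,233,315,345),52))
for q in('press_board','round_weight','square_block','slicker','bar_block','tray_bar','tray_square','tray_board','tray_slicker','tray_round'):
  for c in('top','side'):
    i2=im if c=='top' else cam(c)
    z=dict(press_board=30,round_weight=52,square_block=52,slicker=76,bar_block=76).get(q,0)
    print(q,c,[(np.round(toz(i2,d['location'],z)[:2]).tolist(),round(d['score'],2)) for d in nets.pinpoint(c,q)[:3]])
save(im,'crop2.png',(155,250,290,370),7)
R=Rotation.from_quat(read_state()['ee_rot']).as_matrix();print(np.round(R,3))
E
```

```text
felt bar (array([558.9, 363.9]), array([39.3, 66.1]), -11.3, array([558.8, 363.8], dtype=float32))
felt square (array([396.2, 320.4]), array([69.8, 66.3]), 89.8, array([396.2, 320.4], dtype=float32))
felt board (array([590.6, 114.3]), array([173.8,  80.5]), 12.8, array([589.8, 114.3], dtype=float32))
felt round (array([ 553.1, -341. ]), array([74.4, 74.5]), -71.7, array([ 552.9, -341.1], dtype=float32))
felt slick (array([ 393. , -305.2]), array([42., 43.]), -46.0, array([ 393.4, -305.4], dtype=float32))
slab (array([ 542. , -124.2]), array([140.1, 198.7]), -4.3, array([ 539.5, -123.6], dtype=float32))
bar top (array([ 502.1, -129.2]), array([18.6, 47. ]), -0.6, array([ 502.6, -128.5], dtype=float32))Traceback (most recent call last):
  File "<stdin>", line 9, in <module>
  File "h.py", line 18, in rect
    n,l,st,c=cv2.connectedComponentsWithStats(m.astype(np.uint8)); k=1+np.argmax(st[1:,4])
                                                                       ~~~~~~~~~^^^^^^^^^^
    return _wrapfunc(a, 'argmax', axis=axis, out=out, **kwds)
    return bound(*args, **kwds)
ValueError: attempt to get argmax of an empty sequence
```

```bash
python3 - <<'E'
from h import *
im=cam('top'); hsv=cv2.cvtColor(im['pixels'],cv2.COLOR_RGB2HSV).astype(int); H,S,V=hsv[...,0],hsv[...,1],hsv[...,2]
save(im,'crop2.png',(155,250,290,370),6)
def t(*a):
    try: print(a[0],rect(im,*a[1:]))
    except Exception as e: print(a[0],'none')
t('slk',(S>90)&(V>115),(165,184,318,345),124)
st=(S<60)&(V<205)&(V>110)
t('sqtop',st,(163,192,315,345),76); t('rdtop',st,(197,230,315,345),76)
t('board dark',(V<110)&(S>90),(163,236,315,345),52)
print(hsv[174,318:346].tolist()); print(hsv[196,314:348].tolist())
for q in('press_board','round_weight','square_block','slicker','bar_block'):
  for c in('top','side'):
    i2=im if c=='top' else cam(c)
    z=dict(press_board=30,round_weight=52,square_block=52,slicker=76,bar_block=76).get(q,0)
    print(q,c,[(np.round(toz(i2,d['location'],z)[:2]).tolist(),round(d['score'],2)) for d in nets.pinpoint(c,q)[:3]])
R=Rotation.from_quat(read_state()['ee_rot']).as_matrix();print(np.round(R,3))
E
```

```text
slk (array([ 580.6, -125.7]), array([21.4, 34.3]), -26.5, array([ 584.1, -126. ], dtype=float32))
sqtop (array([ 583.9, -124.4]), array([62. , 61.1]), 89.6, array([ 583.9, -125.1], dtype=float32))
rdtop (array([ 503.5, -122.9]), array([67.8, 76.2]), -4.7, array([ 498.8, -121.6], dtype=float32))
board dark (array([ 556.4, -126.7]), array([55.7, 69. ]), -0.4, array([ 548.1, -124.1], dtype=float32))
[[11, 90, 105], [13, 51, 141], [14, 35, 189], [15, 35, 206], [14, 34, 207], [14, 36, 207], [14, 41, 198], [14, 59, 172], [14, 95, 148], [15, 117, 165], [16, 121, 198], [16, 120, 212], [16, 119, 216], [16, 119, 216], [15, 120, 215], [15, 121, 211], [16, 120, 212], [16, 119, 210], [15, 100, 196], [15, 58, 188], [15, 38, 200], [14, 34, 202], [14, 38, 186], [14, 48, 150], [21, 45, 163], [27, 34, 215], [26, 27, 223], [25, 30, 220]]
[[27, 26, 226], [27, 26, 223], [26, 35, 202], [18, 56, 133], [11, 127, 104], [10, 137, 106], [10, 135, 104], [11, 139, 103], [10, 138, 107], [10, 138, 109], [10, 139, 108], [11, 135, 96], [11, 131, 78], [9, 127, 70], [11, 129, 69], [11, 131, 68], [10, 131, 70], [11, 12
[... 179 characters left out ...]
6, 34, 215], [26, 28, 225], [26, 27, 226], [26, 28, 225], [27, 30, 221]]
press_board top [([243.0, -263.0], 0.87), ([415.0, -495.0], 0.84), ([546.0, -121.0], 0.66)]
press_board side [([384.0, -517.0], 0.88), ([548.0, -113.0], 0.81), ([224.0, -287.0], 0.75)]
round_weight top [([502.0, -131.0], 0.54)]
round_weight side [([507.0, -125.0], 0.64)]
square_block top [([588.0, -132.0], 0.71)]
square_block side [([585.0, -128.0], 0.55), ([511.0, 43.0], 0.3)]
slicker top [([584.0, -133.0], 0.54), ([586.0, -119.0], 0.52)]
slicker side [([583.0, -132.0], 0.71)]
bar_block top [([502.0, -127.0], 0.69)]
bar_block side [([515.0, -123.0], 0.55)]
[[-0.94 -0.34  0.  ]
 [-0.34  0.94  0.  ]
 [-0.    0.   -1.  ]]
```

View pics/crop2.png

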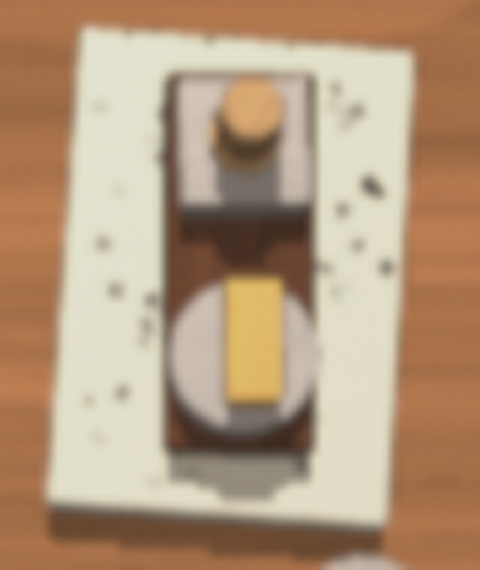

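The crop shows the slicker top disc at (172.2,331.6) in full-image pixels, the bar top at (211.3,331.9), the block top at (177.9,330.4), the round top at (213.9,330.1) and the board at (198,329.6).

```bash
python3 - <<'E'
from h import *
im=cam('top')
for n,rc,z in(('slk',(172.2,331.6),126),('bar',(211.3,331.9),96),('sq',(177.9,330.4),76),('rd',(213.9,330.1),76),('bd',(198.1,329.6),52)): print(n,np.round(toz(im,rc,z),1))
def to(x,y,yawdeg=None):
    s=read_state();R=Rotation.from_quat(s['ee_rot']).as_matrix();return np.round(R.T@(np.array([x,y,0])-s['position']),1)
# board edges
for r in (185,190,196): print([np.round(toz(im,(r,c),52)[:2],1).tolist() for c in (317.2,341.8)])
E
```

```text
slk [ 585.9 -127.2  126. ]
bar [ 501.3 -128.9   96. ]
sq [ 585.3 -127.7   76. ]
rd [ 498.7 -126.    76. ]
bd [ 541.5 -126.8   52. ]
[[573.8, -97.0], [573.8, -156.8]]
[[561.5, -96.9], [561.4, -156.6]]
[[546.7, -96.8], [546.6, -156.4]]
```

Call:
apply_moves(rows=[{"hand": 0.2,"delta_pos": [-508,306,0],"yaw": 0.347},{"hand": 0.2,"delta_pos": [-508,306,0],"yaw": 0.347},{"hand": 0.2,"delta_pos": [-508,306,0],"yaw": 0.347},{"hand": 0.2,"delta_pos": [-508,306,0],"yaw": 0.347},{"hand": 0.2,"delta_pos": [-508,306,0],"yaw": 0.347},{"hand": 0.2,"delta_pos": [-508,306,0],"yaw": 0.347},{"hand": 0.2,"delta_pos": [-508,306,0],"yaw": 0.347},{"hand": 0.2,"delta_pos": [-508,306,0],"yaw": 0.347},{"hand": 0.2,"delta_pos": [-508,306,0],"yaw": 0.347},{"hand": 0.2,"delta_pos": [-508,306,0],"yaw": 0.347},{"hand": 0.2,"delta_pos": [-508,306,0],"yaw": 0.347},{"hand": 0.2,"delta_pos": [-508,306,0],"yaw": 0.347}])

```text
clock: 3.1
position: [525.2, -201.9, 256.7]
ee_rot: [-0.0, 1.0, -0.0, 0.0]
contact_force: [0.7, -0.7, -0.3]
gripper_width: 51.4
grasp_force: 0.0
```

Call:
apply_moves(rows=[{"hand": 0.2,"delta_pos": [-58.5,72.3,0],"yaw": 0},{"hand": 0.2,"delta_pos": [-58.5,72.3,0],"yaw": 0},{"hand": 0.2,"delta_pos": [-58.5,72.3,0],"yaw": 0},{"hand": 0.2,"delta_pos": [-58.5,72.3,60],"yaw": 0},{"hand": 0.2,"delta_pos": [-58.5,72.3,80],"yaw": 0},{"hand": 0.2,"delta_pos": [-58.5,72.3,80],"yaw": 0},{"hand": 0.2,"delta_pos": [-58.5,72.3,80],"yaw": 0}])

```text
clock: 3.68
position: [581.7, -131.8, 175.0]
ee_rot: [-0.0, 1.0, -0.0, -0.002]
contact_force: [-0.1, -0.9, 1.4]
gripper_width: 51.5
grasp_force: 0.0
```

```bash
python3 - <<'E'
from h import *
im=cam('side'); p=proj(im,(586,-127,100)); r,c=int(p[0]),int(p[1]); print(r,c,proj(im,(586,-127,126)),read_state()['position'])
save(im,'s2.png',(max(r-70,0),r+60,c-90,c+90),4)
E
```

```text
207 379 [198.18631664 380.44207642] [ 583.41145265 -132.06759131  177.48155585]
```

View pics/s2.png

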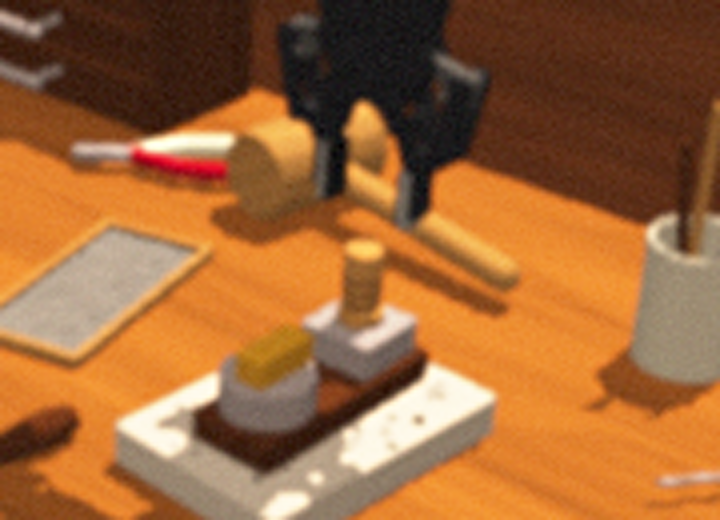

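The side view shows the fingers directly above the slicker. I let the arm settle before correcting.

Call:
apply_moves(rows=[{"hand": 0.2,"delta_pos": [0,0,0],"yaw": 0},{"hand": 0.2,"delta_pos": [0,0,0],"yaw": 0},{"hand": 0.2,"delta_pos": [0,0,0],"yaw": 0}])

```text
clock: 3.98
position: [583.7, -131.8, 178.6]
ee_rot: [0.0, 1.0, -0.0, 0.002]
contact_force: [-0.7, -0.4, -0.1]
gripper_width: 51.3
grasp_force: 0.0
```

Call:
apply_moves(rows=[{"hand": 0.2,"delta_pos": [-2.3,4.8,20],"yaw": 0},{"hand": 0.2,"delta_pos": [-2.3,4.8,40],"yaw": 0},{"hand": 0.2,"delta_pos": [-2.3,4.8,64],"yaw": 0},{"hand": 0.2,"delta_pos": [-2.3,4.8,64],"yaw": 0},{"hand": 0.2,"delta_pos": [-2.3,4.8,64],"yaw": 0},{"hand": -0.6,"delta_pos": [-2.3,4.8,64],"yaw": 0},{"hand": -0.6,"delta_pos": [-2.3,4.8,64],"yaw": 0},{"hand": -0.6,"delta_pos": [-2.3,4.8,64],"yaw": 0},{"hand": -0.6,"delta_pos": [-2.3,4.8,64],"yaw": 0},{"hand": -0.6,"delta_pos": [-2.3,4.8,64],"yaw": 0}])

```text
clock: 4.82
position: [586.4, -126.8, 114.6]
ee_rot: [-0.0, 1.0, -0.0, 0.002]
contact_force: [-0.6, 1.0, 6.6]
gripper_width: 23.8
grasp_force: 58.8
```

Call:
apply_moves(rows=[{"hand": -0.6,"delta_pos": [0,0,-30],"yaw": 0},{"hand": -0.6,"delta_pos": [0,0,-60],"yaw": 0},{"hand": -0.6,"delta_pos": [20,-18,-60],"yaw": 0},{"hand": -0.6,"delta_pos": [45,-42,-60],"yaw": 0},{"hand": -0.6,"delta_pos": [72,-67,-60],"yaw": 0},{"hand": -0.6,"delta_pos": [100,-92,-60],"yaw": 0},{"hand": -0.6,"delta_pos": [128,-117,-60],"yaw": 0},{"hand": -0.6,"delta_pos": [155,-142,-60],"yaw": 0},{"hand": -0.6,"delta_pos": [180,-166,-60],"yaw": 0},{"hand": -0.6,"delta_pos": [193.4,-178.2,-40],"yaw": 0},{"hand": -0.6,"delta_pos": [193.4,-178.2,-10],"yaw": 0},{"hand": -0.6,"delta_pos": [193.4,-178.2,-10],"yaw": 0}])

```text
clock: 5.82
position: [387.4, -304.0, 118.5]
ee_rot: [0.002, 1.0, 0.002, -0.004]
contact_force: [-0.6, 0.5, -0.5]
gripper_width: 23.9
grasp_force: 58.9
```

Call:
apply_moves(rows=[{"hand": -0.6,"delta_pos": [0,0,0],"yaw": 0},{"hand": -0.6,"delta_pos": [0,0,0],"yaw": 0}])

```text
clock: 5.98
position: [392.7, -305.0, 123.5]
ee_rot: [-0.0, 1.0, -0.001, 0.001]
contact_force: [-0.7, 0.3, -0.5]
gripper_width: 23.6
grasp_force: 58.9
```

Call:
apply_moves(rows=[{"hand": -0.6,"delta_pos": [0,0,25],"yaw": 0},{"hand": -0.6,"delta_pos": [0,0,50],"yaw": 0},{"hand": -0.6,"delta_pos": [0,0,66],"yaw": 0},{"hand": -0.6,"delta_pos": [0,0,74],"yaw": 0},{"hand": -0.6,"delta_pos": [0,0,78],"yaw": 0},{"hand": -0.6,"delta_pos": [0,0,81],"yaw": 0},{"hand": -0.6,"delta_pos": [0,0,81],"yaw": 0},{"hand": -0.6,"delta_pos": [0,0,81],"yaw": 0}])

```text
clock: 6.65
position: [392.9, -305.1, 42.6]
ee_rot: [-0.0, 1.0, -0.001, 0.001]
contact_force: [0.2, -0.3, 0.1]
gripper_width: 23.8
grasp_force: 58.7
```

Call:
apply_moves(rows=[{"hand": -0.6,"delta_pos": [0,0,0.8],"yaw": 0},{"hand": -0.6,"delta_pos": [0,0,0.8],"yaw": 0},{"hand": -0.6,"delta_pos": [0,0,0.8],"yaw": 0}])

```text
clock: 6.9
position: [392.8, -305.1, 42.5]
ee_rot: [-0.0, 1.0, -0.001, 0.002]
contact_force: [-0.8, 3.3, 8.4]
gripper_width: 23.7
grasp_force: 59.8
```

Call:
apply_moves(rows=[{"hand": -0.2,"delta_pos": [0,0,0],"yaw": 0},{"hand": 0.0,"delta_pos": [0,0,0],"yaw": 0},{"hand": 0.0,"delta_pos": [0,0,0],"yaw": 0},{"hand": 0.0,"delta_pos": [0,0,-20],"yaw": 0},{"hand": 0.0,"delta_pos": [0,0,-60],"yaw": 0},{"hand": 0.0,"delta_pos": [0,0,-100],"yaw": 0},{"hand": 0.0,"delta_pos": [0,0,-110],"yaw": 0},{"hand": 0.0,"delta_pos": [0,0,-110],"yaw": 0}])

```text
clock: 7.57
position: [393.7, -305.8, 154.4]
ee_rot: [-0.0, 1.0, -0.002, 0.004]
contact_force: [0.3, -0.1, -0.8]
gripper_width: 42.6
grasp_force: 0.0
```

Call:
apply_moves(rows=[{"hand": 0.0,"delta_pos": [-108.5,176,0],"yaw": 0},{"hand": 0.0,"delta_pos": [-108.5,176,0],"yaw": 0},{"hand": 0.0,"delta_pos": [-108.5,176,0],"yaw": 0},{"hand": 0.0,"delta_pos": [-108.5,176,0],"yaw": 0},{"hand": 0.0,"delta_pos": [-108.5,176,0],"yaw": 0},{"hand": 0.0,"delta_pos": [-108.5,176,0],"yaw": 0},{"hand": 0.0,"delta_pos": [-108.5,176,0],"yaw": 0},{"hand": 0.0,"delta_pos": [-108.5,176,0],"yaw": 0},{"hand": 0.0,"delta_pos": [-108.5,176,0],"yaw": 0}])

```text
clock: 8.32
position: [499.1, -129.5, 149.7]
ee_rot: [0.001, 1.0, 0.0, -0.001]
contact_force: [1.0, 0.5, 0.8]
gripper_width: 42.9
grasp_force: 0.0
```

```bash
python3 - <<'E'
from h import *
im=cam('side'); print(read_state()['position'])
a=im['pixels'][150:330,280:470,::-1]; cv2.imwrite('pics/s3.png',cv2.resize(a,None,fx=3.2,fy=3.2,interpolation=cv2.INTER_CUBIC))
E
```

```text
[ 499.10758913 -129.75812434  149.9377951 ]
```

View pics/s3.png

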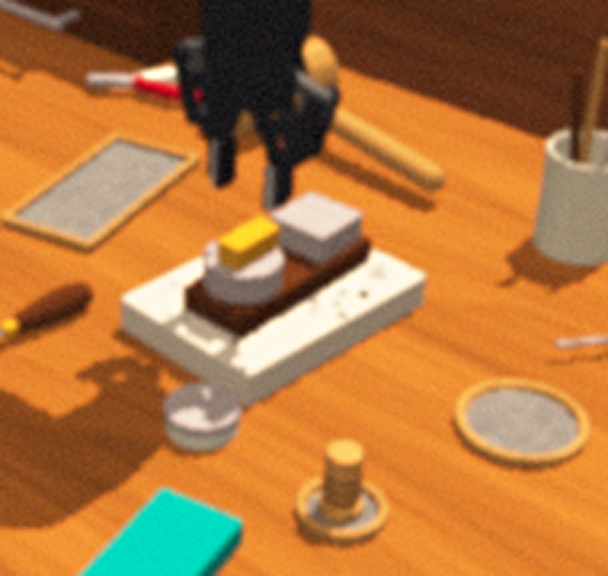

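The slicker now stands centred in its tray (crop 342,480). The gripper hangs above the bar.

Call:
apply_moves(rows=[{"hand": 0.0,"delta_pos": [-2.4,0.5,10],"yaw": 0},{"hand": 0.0,"delta_pos": [-2.4,0.5,28],"yaw": 0},{"hand": 0.0,"delta_pos": [-2.4,0.5,42.5],"yaw": 0},{"hand": 0.0,"delta_pos": [-2.4,0.5,42.5],"yaw": 0},{"hand": 0.0,"delta_pos": [-2.4,0.5,42.5],"yaw": 0},{"hand": -0.6,"delta_pos": [-2.4,0.5,42.5],"yaw": 0},{"hand": -0.6,"delta_pos": [-2.4,0.5,42.5],"yaw": 0},{"hand": -0.6,"delta_pos": [-2.4,0.5,42.5],"yaw": 0},{"hand": -0.6,"delta_pos": [-2.4,0.5,42.5],"yaw": 0},{"hand": -0.6,"delta_pos": [-2.4,0.5,42.5],"yaw": 0}])

```text
clock: 9.2
position: [503.2, -128.6, 109.1]
ee_rot: [-0.0, 1.0, -0.0, 0.001]
contact_force: [-0.9, -1.7, 4.9]
gripper_width: 20.3
grasp_force: 61.0
```

Call:
apply_moves(rows=[{"hand": -0.6,"delta_pos": [0,0,-25],"yaw": 0},{"hand": -0.6,"delta_pos": [0,0,-55],"yaw": 0},{"hand": -0.6,"delta_pos": [-2,20,-60],"yaw": 0},{"hand": -0.6,"delta_pos": [-6,50,-60],"yaw": 0},{"hand": -0.6,"delta_pos": [-10,88,-60],"yaw": 0.04},{"hand": -0.6,"delta_pos": [-14,126,-60],"yaw": 0.08},{"hand": -0.6,"delta_pos": [-18,164,-60],"yaw": 0.12},{"hand": -0.6,"delta_pos": [-22,202,-60],"yaw": 0.16},{"hand": -0.6,"delta_pos": [-27,240,-60],"yaw": 0.19},{"hand": -0.6,"delta_pos": [-31,278,-60],"yaw": 0.19},{"hand": -0.6,"delta_pos": [-35,316,-60],"yaw": 0.19},{"hand": -0.6,"delta_pos": [-39,350,-60],"yaw": 0.19}])

```text
clock: 10.2
position: [540.9, 224.0, 167.4]
ee_rot: [0.095, 0.996, -0.0, -0.001]
contact_force: [1.1, -0.4, -0.9]
gripper_width: 20.4
grasp_force: 60.3
```

```bash
cat >> h.py <<'E'
def go(x,y,z=None,lin=None):
    s=read_state(); R=Rotation.from_quat(s['ee_rot']).as_matrix(); p=s['position']
    z=p[2] if z is None else z
    print('pos',np.round(p,1),'yangle',round(np.degrees(np.arctan2(R[1,1],R[0,1])),1),'delta',np.round(R.T@(np.array([x,y,z])-p),1),'w',round(s['gripper_width'],1))
E
python3 -c "
from h import *
go(558.9,363.9)"
```

```text
pos [540.9 224.  167.4] yangle 79.1 delta [  8.6 140.8  -0. ] w 20.4
```

Call:
apply_moves(rows=[{"hand": -0.6,"delta_pos": [2,35,0],"yaw": 0},{"hand": -0.6,"delta_pos": [4,70,0],"yaw": 0},{"hand": -0.6,"delta_pos": [6,105,0],"yaw": 0},{"hand": -0.6,"delta_pos": [8.6,130,0],"yaw": 0},{"hand": -0.6,"delta_pos": [8.6,140.8,0],"yaw": 0},{"hand": -0.6,"delta_pos": [8.6,140.8,30],"yaw": 0},{"hand": -0.6,"delta_pos": [8.6,140.8,60],"yaw": 0},{"hand": -0.6,"delta_pos": [8.6,140.8,90],"yaw": 0},{"hand": -0.6,"delta_pos": [8.6,140.8,100],"yaw": 0},{"hand": -0.6,"delta_pos": [8.6,140.8,100],"yaw": 0},{"hand": -0.6,"delta_pos": [8.6,140.8,100],"yaw": 0}])

```text
clock: 11.12
position: [560.2, 361.3, 68.3]
ee_rot: [0.095, 0.995, -0.0, 0.0]
contact_force: [-0.3, 0.9, -0.7]
gripper_width: 20.4
grasp_force: 60.2
```

```bash
python3 -c "
from h import *
cam('side'); cam('side'); go(558.9,363.9,37)"
```

```text
pos [561.  362.3  70.4] yangle 79.1 delta [ 2.5  1.  33.4] w 20.1
```

Call:
apply_moves(rows=[{"hand": -0.6,"delta_pos": [1,1,15],"yaw": 0},{"hand": -0.6,"delta_pos": [1,1,26],"yaw": 0},{"hand": -0.6,"delta_pos": [1,1,31],"yaw": 0},{"hand": -0.6,"delta_pos": [1,1,33.5],"yaw": 0},{"hand": -0.6,"delta_pos": [1,1,34],"yaw": 0},{"hand": -0.6,"delta_pos": [1,1,34],"yaw": 0},{"hand": -0.6,"delta_pos": [1,1,34],"yaw": 0}])

```text
clock: 11.8
position: [558.8, 362.6, 37.1]
ee_rot: [0.095, 0.996, -0.0, 0.0]
contact_force: [-5.0, -1.7, 9.3]
gripper_width: 20.5
grasp_force: 61.7
```

Call:
apply_moves(rows=[{"hand": -0.3,"delta_pos": [0,0,0],"yaw": 0},{"hand": -0.1,"delta_pos": [0,0,0],"yaw": 0},{"hand": -0.1,"delta_pos": [0,0,0],"yaw": 0},{"hand": -0.1,"delta_pos": [0,0,-20],"yaw": 0},{"hand": 0.3,"delta_pos": [0,0,-60],"yaw": 0},{"hand": 0.9,"delta_pos": [0,0,-100],"yaw": 0},{"hand": 0.9,"delta_pos": [0,0,-110],"yaw": 0}])

```text
clock: 12.38
position: [562.2, 364.9, 151.5]
ee_rot: [0.094, 0.996, 0.004, 0.005]
contact_force: [0.9, 0.9, 1.2]
gripper_width: 73.1
grasp_force: 0.0
```

```bash
python3 -c "
from h import *
go(585.3,-127.3)"
```

```text
pos [562.2 364.9 151.5] yangle 79.2 delta [-115.  -479.1   -3.3] w 73.1
```

Call:
apply_moves(rows=[{"hand": 0.9,"delta_pos": [-118,-476,0],"yaw": -0.19},{"hand": 0.9,"delta_pos": [-118,-476,0],"yaw": -0.19},{"hand": 0.9,"delta_pos": [-118,-476,0],"yaw": -0.19},{"hand": 0.9,"delta_pos": [-118,-476,0],"yaw": -0.19},{"hand": 0.9,"delta_pos": [-118,-476,0],"yaw": -0.19},{"hand": 0.9,"delta_pos": [-118,-476,0],"yaw": -0.19},{"hand": 0.9,"delta_pos": [-118,-476,0],"yaw": -0.19},{"hand": 0.9,"delta_pos": [-118,-476,0],"yaw": -0.19},{"hand": 0.9,"delta_pos": [-118,-476,0],"yaw": -0.19},{"hand": 0.9,"delta_pos": [-118,-476,0],"yaw": -0.19},{"hand": 0.9,"delta_pos": [-118,-476,0],"yaw": -0.19},{"hand": 0.9,"delta_pos": [-118,-476,0],"yaw": -0.19}])

```text
clock: 13.38
position: [584.8, -130.0, 144.1]
ee_rot: [0.001, 1.0, -0.0, 0.0]
contact_force: [1.3, 0.7, -0.0]
gripper_width: 81.5
grasp_force: 0.0
```

```bash
python3 -c "
from h import *
for i in range(6): im=cam('side')
go(585.3,-127.3,84); save(im,'s4.png',(140,290,180,460),2.8)"
```

```text
pos [ 584.9 -126.5  144. ] yangle 90.0 delta [-0.4 -0.8 60. ] w 81.4
```

View pics/s4.png

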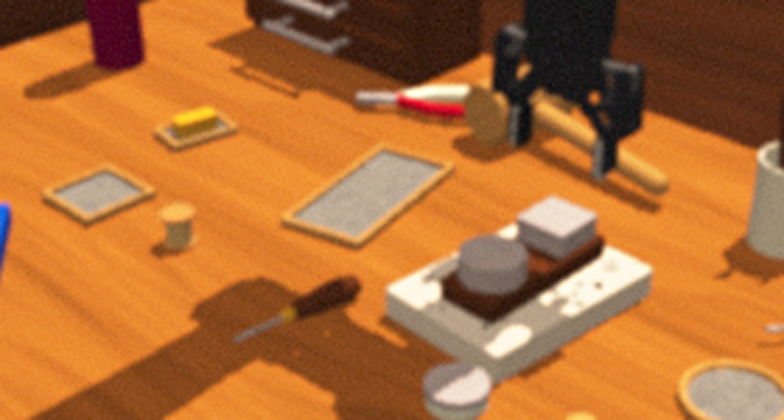

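The bar lies in its tray (crop 195,124), and the gripper straddles the square block.

Call:
apply_moves(rows=[{"hand": 0.9,"delta_pos": [0,-0.6,30],"yaw": 0},{"hand": 0.9,"delta_pos": [0,-0.6,50],"yaw": 0},{"hand": 0.9,"delta_pos": [0,-0.6,60],"yaw": 0},{"hand": 0.9,"delta_pos": [0,-0.6,60],"yaw": 0},{"hand": 0.9,"delta_pos": [0,-0.6,60],"yaw": 0},{"hand": 0.4,"delta_pos": [0,-0.6,60],"yaw": 0},{"hand": 0.0,"delta_pos": [0,-0.6,60],"yaw": 0},{"hand": 0.0,"delta_pos": [0,-0.6,60],"yaw": 0},{"hand": 0.0,"delta_pos": [0,-0.6,60],"yaw": 0},{"hand": 0.0,"delta_pos": [0,-0.6,60],"yaw": 0}])

```text
clock: 14.52
position: [586.0, -127.6, 85.9]
ee_rot: [-0.0, 1.0, -0.0, 0.002]
contact_force: [-0.7, 1.1, 5.6]
gripper_width: 50.4
grasp_force: 64.7
```

Call:
apply_moves(rows=[{"hand": 0.0,"delta_pos": [0,0,-15],"yaw": 0},{"hand": 0.0,"delta_pos": [0,0,-40],"yaw": 0},{"hand": 0.0,"delta_pos": [5,12,-60],"yaw": 0},{"hand": 0.0,"delta_pos": [15,36,-60],"yaw": 0},{"hand": 0.0,"delta_pos": [27,64,-60],"yaw": 0},{"hand": 0.0,"delta_pos": [40,96,-60],"yaw": 0},{"hand": 0.0,"delta_pos": [54,128,-60],"yaw": 0},{"hand": 0.0,"delta_pos": [68,160,-60],"yaw": 0},{"hand": 0.0,"delta_pos": [82,194,-60],"yaw": 0},{"hand": 0.0,"delta_pos": [96,227,-60],"yaw": 0},{"hand": 0.0,"delta_pos": [110,260,-60],"yaw": 0},{"hand": 0.0,"delta_pos": [122,288,-60],"yaw": 0}])

```text
clock: 15.52
position: [461.0, 161.7, 143.4]
ee_rot: [0.0, 1.0, -0.0, -0.001]
contact_force: [1.2, -0.3, -4.2]
gripper_width: 50.5
grasp_force: 63.7
```

Call:
apply_moves(rows=[{"hand": 0.0,"delta_pos": [12,28,0],"yaw": 0},{"hand": 0.0,"delta_pos": [25,58,0],"yaw": 0},{"hand": 0.0,"delta_pos": [38,90,0],"yaw": 0},{"hand": 0.0,"delta_pos": [50,118,0],"yaw": 0},{"hand": 0.0,"delta_pos": [60,142,0],"yaw": 0},{"hand": 0.0,"delta_pos": [67,158,0],"yaw": 0},{"hand": 0.0,"delta_pos": [67.8,160,0],"yaw": 0},{"hand": 0.0,"delta_pos": [67.8,160,20],"yaw": 0},{"hand": 0.0,"delta_pos": [67.8,160,45],"yaw": 0},{"hand": 0.0,"delta_pos": [67.8,160,60],"yaw": 0},{"hand": 0.0,"delta_pos": [67.8,160,60],"yaw": 0},{"hand": 0.0,"delta_pos": [67.8,160,60],"yaw": 0}])

```text
clock: 16.52
position: [394.9, 319.3, 83.2]
ee_rot: [0.0, 1.0, -0.001, -0.001]
contact_force: [0.5, 1.4, -3.8]
gripper_width: 50.5
grasp_force: 63.9
```

```bash
python3 -c "
from h import *
for i in range(3): im=cam('side')
go(396.2,320.4,37.9); print(read_state()['contact_force'])"
```

```text
pos [395.8 320.9  85.2] yangle 90.0 delta [-0.3 -0.6 47.3] w 50.4
[ 0.9059656  -0.12377769 -3.34650338]
```

Call:
apply_moves(rows=[{"hand": 0.0,"delta_pos": [0,0,20],"yaw": 0},{"hand": 0.0,"delta_pos": [0,0,36],"yaw": 0},{"hand": 0.0,"delta_pos": [0,0,43],"yaw": 0},{"hand": 0.0,"delta_pos": [0,0,46],"yaw": 0},{"hand": 0.0,"delta_pos": [0,0,47.5],"yaw": 0},{"hand": 0.0,"delta_pos": [0,0,47.5],"yaw": 0},{"hand": 0.0,"delta_pos": [0,0,47.5],"yaw": 0}])

```text
clock: 17.25
position: [395.3, 320.5, 38.0]
ee_rot: [-0.0, 1.0, 0.0, 0.0]
contact_force: [-3.3, -1.6, 5.9]
gripper_width: 50.2
grasp_force: 64.9
```

Contact. Release, rise, then go back over the round weight at (499,-126).

Call:
apply_moves(rows=[{"hand": 0.3,"delta_pos": [0,0,0],"yaw": 0},{"hand": 0.6,"delta_pos": [0,0,0],"yaw": 0},{"hand": 0.6,"delta_pos": [0,0,0],"yaw": 0},{"hand": 0.6,"delta_pos": [0,0,0],"yaw": 0},{"hand": 0.8,"delta_pos": [0,0,-20],"yaw": 0},{"hand": 1.0,"delta_pos": [0,0,-60],"yaw": 0},{"hand": 1.0,"delta_pos": [0,0,-100],"yaw": 0},{"hand": 1.0,"delta_pos": [-103,-446,-106],"yaw": 0},{"hand": 1.0,"delta_pos": [-103,-446,-106],"yaw": 0},{"hand": 1.0,"delta_pos": [-103,-446,-106],"yaw": 0},{"hand": 1.0,"delta_pos": [-103,-446,-106],"yaw": 0},{"hand": 1.0,"delta_pos": [-103,-446,-106],"yaw": 0}])

```text
clock: 18.25
position: [442.2, 115.9, 139.7]
ee_rot: [-0.001, 1.0, 0.0, 0.001]
contact_force: [1.1, -0.4, -0.1]
gripper_width: 85.3
grasp_force: 0.0
```

Call:
apply_moves(rows=[{"hand": 1.0,"delta_pos": [-58,-251,0],"yaw": 0},{"hand": 1.0,"delta_pos": [-58,-251,0],"yaw": 0},{"hand": 1.0,"delta_pos": [-58,-251,0],"yaw": 0},{"hand": 1.0,"delta_pos": [-58,-251,0],"yaw": 0},{"hand": 1.0,"delta_pos": [-58,-251,0],"yaw": 0},{"hand": 1.0,"delta_pos": [-58,-251,0],"yaw": 0},{"hand": 1.0,"delta_pos": [-58,-251,0],"yaw": 0}])

```text
clock: 18.83
position: [501.2, -138.4, 139.3]
ee_rot: [0.003, 1.0, -0.0, 0.001]
contact_force: [0.7, 1.2, 0.3]
gripper_width: 85.6
grasp_force: 0.0
```

```bash
python3 -c "
from h import *
for i in range(4): im=cam('side')
go(499,-126,83)"
```

```text
pos [ 499.7 -133.4  139.1] yangle 90.0 delta [ 0.7  7.4 56.1] w 85.1
```

Call:
apply_moves(rows=[{"hand": 1.0,"delta_pos": [0.7,7.4,0],"yaw": 0},{"hand": 1.0,"delta_pos": [0.7,7.4,20],"yaw": 0},{"hand": 1.0,"delta_pos": [0.7,7.4,45],"yaw": 0},{"hand": 1.0,"delta_pos": [0.7,7.4,56],"yaw": 0},{"hand": 1.0,"delta_pos": [0.7,7.4,57],"yaw": 0},{"hand": 1.0,"delta_pos": [0.7,7.4,57],"yaw": 0},{"hand": 0.5,"delta_pos": [0.7,7.4,57],"yaw": 0},{"hand": 0.2,"delta_pos": [0.7,7.4,57],"yaw": 0},{"hand": 0.2,"delta_pos": [0.7,7.4,57],"yaw": 0},{"hand": 0.2,"delta_pos": [0.7,7.4,57],"yaw": 0},{"hand": 0.2,"delta_pos": [0.7,7.4,57],"yaw": 0}])

```text
clock: 19.95
position: [500.3, -126.1, 84.3]
ee_rot: [-0.0, 1.0, -0.0, 0.002]
contact_force: [-1.2, 1.2, 6.3]
gripper_width: 57.7
grasp_force: 63.2
```

Call:
apply_moves(rows=[{"hand": 0.2,"delta_pos": [0,0,-12],"yaw": 0},{"hand": 0.2,"delta_pos": [0,0,-32],"yaw": 0},{"hand": 0.2,"delta_pos": [0,0,-50],"yaw": 0},{"hand": 0.2,"delta_pos": [-4,-15,-55],"yaw": 0},{"hand": 0.2,"delta_pos": [-11,-43,-55],"yaw": 0},{"hand": 0.2,"delta_pos": [-18,-75,-55],"yaw": 0},{"hand": 0.2,"delta_pos": [-26,-107,-55],"yaw": 0},{"hand": 0.2,"delta_pos": [-34,-139,-55],"yaw": 0},{"hand": 0.2,"delta_pos": [-42,-171,-55],"yaw": 0},{"hand": 0.2,"delta_pos": [-49,-200,-55],"yaw": 0},{"hand": 0.2,"delta_pos": [-52.7,-215,-50],"yaw": 0},{"hand": 0.2,"delta_pos": [-52.7,-215,-30],"yaw": 0}])

```text
clock: 20.95
position: [554.2, -345.3, 114.7]
ee_rot: [0.002, 1.0, -0.002, 0.004]
contact_force: [1.4, 0.6, -3.8]
gripper_width: 57.4
grasp_force: 66.3
```

```bash
python3 -c "
from h import *
for i in range(4): im=cam('side')
go(553,-341,36.3)
p=proj(im,(553,-341,30)).astype(int); save(im,'s5.png',(p[0]-110,p[0]+60,p[1]-180,p[1]+60),3)"
```

```text
pos [ 550.8 -340.4  111.2] yangle 90.0 delta [-2.5 -0.7 74.9] w 57.2
```

View pics/s5.png

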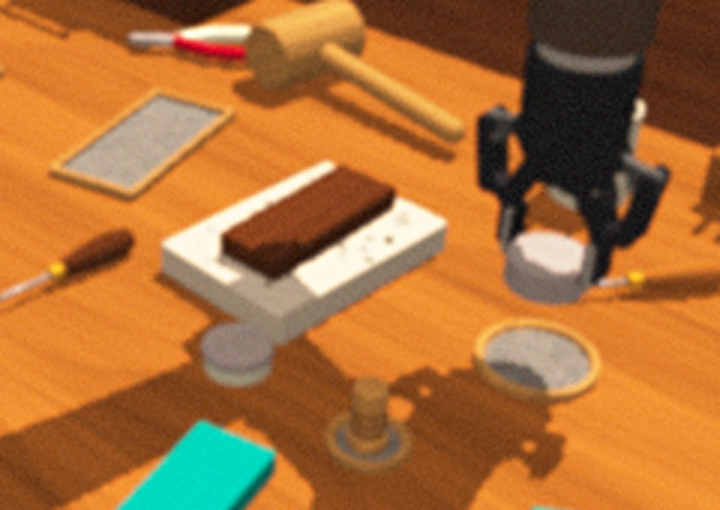

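The weight is held level over its tray, and the board still sits on the slab.

Call:
apply_moves(rows=[{"hand": 0.2,"delta_pos": [-2,-0.7,25],"yaw": 0},{"hand": 0.2,"delta_pos": [-2,-0.7,50],"yaw": 0},{"hand": 0.2,"delta_pos": [-2,-0.7,65],"yaw": 0},{"hand": 0.2,"delta_pos": [-2,-0.7,71],"yaw": 0},{"hand": 0.2,"delta_pos": [-2,-0.7,74],"yaw": 0},{"hand": 0.2,"delta_pos": [-2,-0.7,75],"yaw": 0},{"hand": 0.2,"delta_pos": [-2,-0.7,75],"yaw": 0},{"hand": 0.2,"delta_pos": [-2,-0.7,75],"yaw": 0}])

```text
clock: 21.82
position: [554.9, -342.1, 38.9]
ee_rot: [-0.0, 1.0, -0.001, 0.001]
contact_force: [-0.3, 0.5, -4.4]
gripper_width: 57.8
grasp_force: 66.3
```

Call:
apply_moves(rows=[{"hand": 0.2,"delta_pos": [0,0,1.2],"yaw": 0},{"hand": 0.2,"delta_pos": [0,0,2.4],"yaw": 0},{"hand": 0.2,"delta_pos": [0,0,2.4],"yaw": 0},{"hand": 0.2,"delta_pos": [0,0,2.4],"yaw": 0}])

```text
clock: 22.15
position: [554.6, -342.1, 36.5]
ee_rot: [-0.0, 1.0, -0.0, 0.001]
contact_force: [-1.0, 1.2, 4.2]
gripper_width: 57.6
grasp_force: 67.1
```

Call:
apply_moves(rows=[{"hand": 0.5,"delta_pos": [0,0,0],"yaw": 0},{"hand": 0.7,"delta_pos": [0,0,0],"yaw": 0},{"hand": 0.7,"delta_pos": [0,0,0],"yaw": 0},{"hand": 1.0,"delta_pos": [0,0,-5],"yaw": 0},{"hand": 1.0,"delta_pos": [0,0,-30],"yaw": 0},{"hand": 1.0,"delta_pos": [0,0,-70],"yaw": 0},{"hand": 1.0,"delta_pos": [0,0,-90],"yaw": 0},{"hand": 1.0,"delta_pos": [13,214,-90],"yaw": 0},{"hand": 1.0,"delta_pos": [13,214,-90],"yaw": 0},{"hand": 1.0,"delta_pos": [13,214,-90],"yaw": 0},{"hand": 1.0,"delta_pos": [13,214,-90],"yaw": 0},{"hand": 1.0,"delta_pos": [13,214,-90],"yaw": 0}])

```text
clock: 23.15
position: [541.1, -132.4, 125.5]
ee_rot: [0.0, 1.0, -0.0, 0.001]
contact_force: [-0.4, 0.2, 0.6]
gripper_width: 85.7
grasp_force: 0.0
```

Call:
apply_moves(rows=[{"hand": 1.0,"delta_pos": [1,12,0],"yaw": 0},{"hand": 1.0,"delta_pos": [1,12,0],"yaw": 0}])

```text
clock: 23.32
position: [540.4, -119.1, 125.6]
ee_rot: [-0.002, 1.0, 0.0, 0.001]
contact_force: [0.7, 0.0, 1.5]
gripper_width: 85.2
grasp_force: 0.0
```

```bash
python3 -c "
from h import *
for i in range(6): im=cam('side')
go(541.5,-126.8,60)
i2=cam('top'); save(i2,'t6.png',(125,285,110,430),2.4)
save(im,'s6.png',(150,330,280,500),3)"
```

```text
pos [ 540.4 -123.2  124.8] yangle 89.9 delta [-1.2 -3.6 64.8] w 85.5
```

View pics/s6.png

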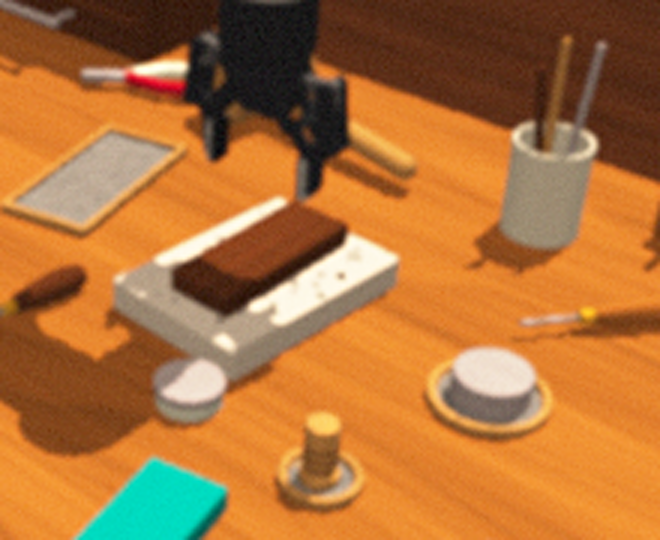

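The round weight is in its tray (crop 492,385), and the gripper is over the board.

Call:
apply_moves(rows=[{"hand": 1.0,"delta_pos": [-1.2,-3.6,0],"yaw": 0},{"hand": 1.0,"delta_pos": [-1.2,-3.6,25],"yaw": 0},{"hand": 1.0,"delta_pos": [-1.2,-3.6,50],"yaw": 0},{"hand": 1.0,"delta_pos": [-1.2,-3.6,64],"yaw": 0},{"hand": 1.0,"delta_pos": [-1.2,-3.6,64],"yaw": 0},{"hand": 1.0,"delta_pos": [-1.2,-3.6,64],"yaw": 0},{"hand": 0.5,"delta_pos": [-1.2,-3.6,64],"yaw": 0},{"hand": 0.2,"delta_pos": [-1.2,-3.6,64],"yaw": 0},{"hand": 0.2,"delta_pos": [-1.2,-3.6,64],"yaw": 0},{"hand": 0.2,"delta_pos": [-1.2,-3.6,64],"yaw": 0},{"hand": 0.2,"delta_pos": [-1.2,-3.6,64],"yaw": 0}])

```text
clock: 24.58
position: [542.8, -125.7, 62.8]
ee_rot: [-0.0, 1.0, -0.0, 0.002]
contact_force: [0.3, -0.6, 5.9]
gripper_width: 60.5
grasp_force: 66.0
```

Call:
apply_moves(rows=[{"hand": 0.2,"delta_pos": [0,0,-15],"yaw": 0},{"hand": 0.2,"delta_pos": [0,0,-40],"yaw": 0},{"hand": 0.2,"delta_pos": [-2,10,-55],"yaw": 0},{"hand": 0.2,"delta_pos": [-7,33,-55],"yaw": -0.03},{"hand": 0.2,"delta_pos": [-13,65,-55],"yaw": -0.07},{"hand": 0.2,"delta_pos": [-19,97,-55],"yaw": -0.11},{"hand": 0.2,"delta_pos": [-25,129,-55],"yaw": -0.15},{"hand": 0.2,"delta_pos": [-32,161,-55],"yaw": -0.19},{"hand": 0.2,"delta_pos": [-38,193,-55],"yaw": -0.223},{"hand": 0.2,"delta_pos": [-44,222,-55],"yaw": -0.223},{"hand": 0.2,"delta_pos": [-47.5,240,-45],"yaw": -0.223},{"hand": 0.2,"delta_pos": [-47.5,240,-30],"yaw": -0.223}])

```text
clock: 25.58
position: [591.2, 118.9, 92.4]
ee_rot: [-0.113, 0.994, 0.001, 0.003]
contact_force: [1.5, -0.1, -1.7]
gripper_width: 60.0
grasp_force: 65.4
```

```bash
python3 -c "
from h import *
for i in range(4): im=cam('side')
go(590.3,114.3,36.8)
save(im,'s7.png',(130,280,190,390),3.5)"
```

```text
pos [588.5 114.1  90.6] yangle 102.8 delta [-1.9 -0.2 53.8] w 59.9
```

View pics/s7.png

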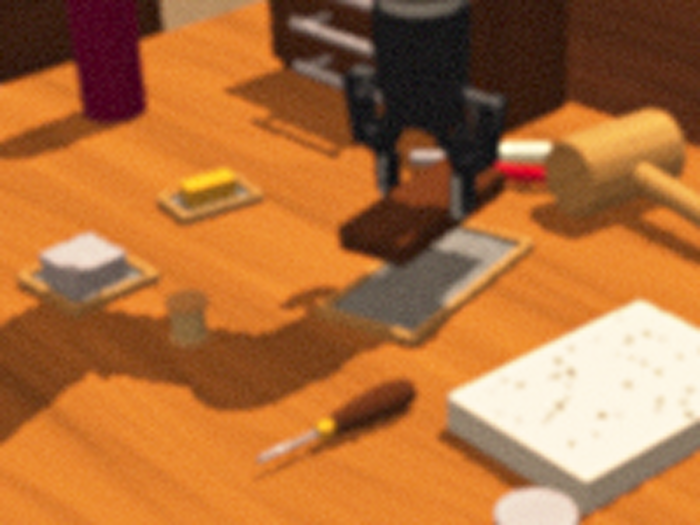

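The board is held level and aligned over its tray. The square block and the bar are in theirs.

Call:
apply_moves(rows=[{"hand": 0.2,"delta_pos": [-2,0,20],"yaw": 0},{"hand": 0.2,"delta_pos": [-2,0,38],"yaw": 0},{"hand": 0.2,"delta_pos": [-2,0,48],"yaw": 0},{"hand": 0.2,"delta_pos": [-2,0,51],"yaw": 0},{"hand": 0.2,"delta_pos": [-2,0,53],"yaw": 0},{"hand": 0.2,"delta_pos": [-2,0,54],"yaw": 0},{"hand": 0.2,"delta_pos": [-2,0,54],"yaw": 0},{"hand": 0.2,"delta_pos": [-2,0,54],"yaw": 0}])

```text
clock: 26.45
position: [591.6, 115.1, 37.8]
ee_rot: [-0.111, 0.994, 0.0, 0.001]
contact_force: [-0.5, 0.2, -0.9]
gripper_width: 60.2
grasp_force: 65.4
```

Call:
apply_moves(rows=[{"hand": 0.2,"delta_pos": [0,0,1],"yaw": 0},{"hand": 0.2,"delta_pos": [0,0,1.2],"yaw": 0},{"hand": 0.2,"delta_pos": [0,0,1.2],"yaw": 0},{"hand": 0.2,"delta_pos": [0,0,1.2],"yaw": 0}])

```text
clock: 26.78
position: [591.6, 115.2, 36.8]
ee_rot: [-0.111, 0.994, 0.0, 0.001]
contact_force: [-1.6, -0.1, 5.9]
gripper_width: 60.7
grasp_force: 66.2
```

Call:
apply_moves(rows=[{"hand": 0.5,"delta_pos": [0,0,0],"yaw": 0},{"hand": 0.7,"delta_pos": [0,0,0],"yaw": 0},{"hand": 0.7,"delta_pos": [0,0,0],"yaw": 0},{"hand": 1.0,"delta_pos": [0,0,-5],"yaw": 0},{"hand": 1.0,"delta_pos": [0,0,-30],"yaw": 0},{"hand": 1.0,"delta_pos": [0,0,-70],"yaw": 0},{"hand": 1.0,"delta_pos": [0,0,-110],"yaw": 0},{"hand": 1.0,"delta_pos": [157,-149,-180],"yaw": 0},{"hand": 1.0,"delta_pos": [157,-149,-180],"yaw": 0},{"hand": 1.0,"delta_pos": [157,-149,-180],"yaw": 0},{"hand": 1.0,"delta_pos": [157,-149,-180],"yaw": 0},{"hand": 1.0,"delta_pos": [157,-149,-180],"yaw": 0}])

```text
clock: 27.78
position: [479.5, -51.2, 210.6]
ee_rot: [-0.112, 0.994, 0.0, 0.0]
contact_force: [0.7, -0.5, 1.0]
gripper_width: 85.2
grasp_force: 0.0
```

Call:
apply_moves(rows=[{"hand": 1.0,"delta_pos": [20,-20,0],"yaw": 0},{"hand": 1.0,"delta_pos": [20,-20,0],"yaw": 0},{"hand": 1.0,"delta_pos": [20,-20,0],"yaw": 0},{"hand": 1.0,"delta_pos": [20,-20,0],"yaw": 0}])

```text
clock: 28.12
position: [466.1, -73.9, 210.1]
ee_rot: [-0.111, 0.994, -0.0, 0.0]
contact_force: [0.4, 0.8, 0.2]
gripper_width: 85.7
grasp_force: 0.0
```

```bash
python3 -c "
from h import *
for i in range(6): im=cam('top')
save(im,'t8.png',(125,285,100,430),2.4); s=cam('side'); save(s,'s8.png',(140,340,180,480),2.6)
for n,p in dict(board=(590.3,114.3,26),round=(553,-341,28),square=(396.2,320.4,28),bar=(558.9,363.9,24),slk=(393,-305.2,54)).items(): print(n,np.round(proj(im,p),1))
hsv=cv2.cvtColor(im['pixels'],cv2.COLOR_RGB2HSV).astype(int); H,S,V=hsv[...,0],hsv[...,1],hsv[...,2]
print(rect(im,(S>140)&(V>150)&(H>16),(180,215,118,150),24))
print(rect(im,(V<115)&(S>100),(145,222,205,260),26))
"
```

```text
board [180.9 231.3]
round [195.4 415. ]
square [259.8 143.6]
bar [193.6 128.8]
slk [259.  405.1]
(array([556.9, 361.7]), array([17.8, 40.3]), -11.3, array([557.3, 361.9], dtype=float32))
(array([638.7, 125.2]), array([59.3, 58.3]), 12.4, array([640.4, 125. ], dtype=float32))
```

View pics/t8.png

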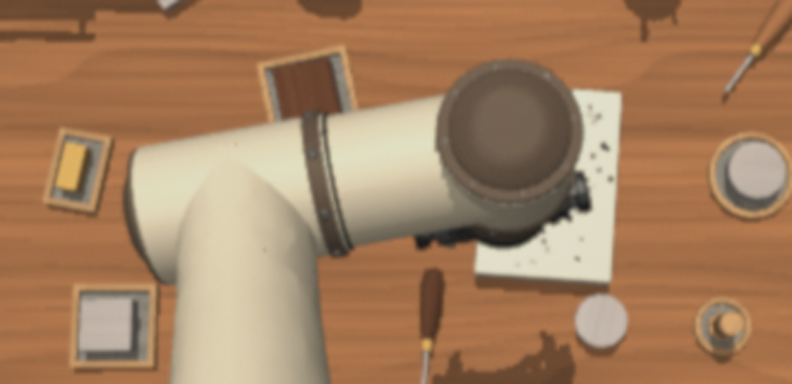

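View pics/s8.png

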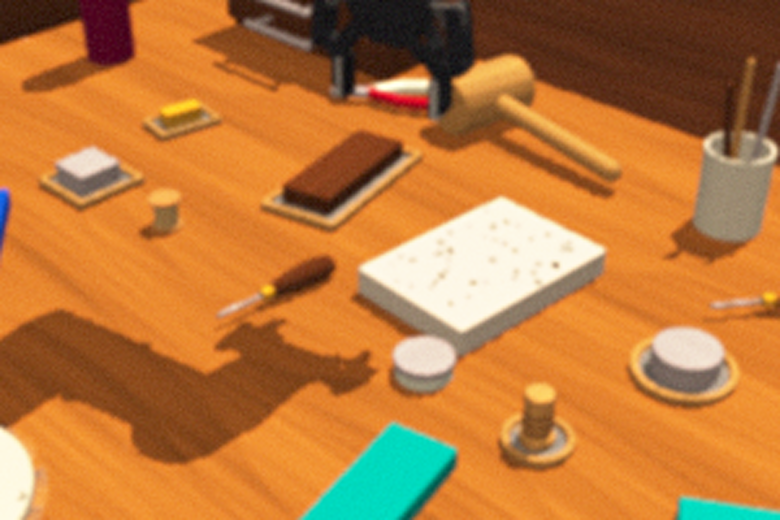

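Both views show all five pieces inside their trays, flat, at the expected pixels to within 1–3 mm: round (757,169), square (106,322), slicker (730,323), bar (72,167). The top view has the arm over half of the board, but the side view shows it flat inside its tray rim. Handing in.

```bash
python3 -c "
from h import *
print(workorder.job_done())"
```

```text
the job is handed in; nothing more can be done
None
```

All five pieces lie in their own trays, the slicker standing, and the job was handed in at about 28 s; the last pictures show each one flat inside its rim, though the arm hid half of the board from above and no verdict came back.

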